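# Tug the tool cases and snap shut any loose lid

## Robot

A 7-joint arm with a two-finger parallel gripper is mounted at the origin on the work surface. World frame = base frame: x ahead of the robot, y to its left, z up, the work surface at z = 0. Lengths are in m, angles in rad, forces in N, time in s.
With the tool pointing down it reaches from about 0.425 to 0.875 m from the base axis. Payload 9.9 kg.
Tool frame: the origin (TCP) lies midway between the tips of the shut fingers; the grasp point (between the pads) lies 19 mm behind it; y points along the fingers, x is the direction in which the jaws open and shut, and the axes are right-handed (so a half turn about y gives the same grasp; the last joint's range is limited). The gripper opens to 85 mm and grips with 20 to 120 N. Pads are 22 mm wide; open, the fingers measure 114 mm over their backs; the gripper's body (76 mm by 85 mm) begins 54 mm behind the grasp point. The pads swing forward as they close: fully open they stand 13 mm farther back than shut.
Start: joints at [1.123, 0.576, 0.025, 1.437, -0.015, 1.129, -0.057], TCP at [0.24, -0.631, 0.209] pointing down, gripper open.
Joint ranges: [-2.76, 2.76], [-0.34, 2.15], [-1.52, 1.57], [0.19, 2.46], [-1.09, 4.23], [0.17, 1.99], [-2.82, 2.82]. Speed limits (rad/s): [2.22, 2.22, 3.01, 3.01, 3.14, 3.14, 3.14].

## Interface

Orientations are given as a 3x3 rotation matrix whose columns are the frame's x, y, z axes.
In Python, from bench import robot gives the robot as it stands.
- The arm moves only by the tool move_arm, never from a script. Its argument "increments" is a list of rows, each an object with "grip": the closure in counts, from 0 (fully open) to 255 (shut); "dp": the shift along the tool's x, y, z in cm, a list of three; "turn": the turn about the tool's y in degrees. A call has 1 to 12 rows; each row shifts and turns the commanded pose from where the row before left it, along the tool's axes as they then stand; what a row does not reach is not made up. A row lasts 1/10 s, in which the tool goes at most 50 mm and 8.59 degrees, less where a joint would pass 70% of its speed; a pose out of reach is approached as far as the arm can. A call is refused whole if a number of a shift passes 5 or a number of a turn 8.59, either way. A call with a gripper value outside its range is refused whole. The fingers move at their own pace and stop on an object; "newtons" is the grip in N (left out, the last holds). Time passes only in rows, so rows that do not move let the fingers close. It gives the time, the measured TCP pose, the force and the opening at its end, in the units of the state.
- robot.read_state(): the state, without advancing time (a new reading comes with each control period).
- robot.capture(name): name is "side" or "top"; returns the picture (480x640x3 uint8, red, green, blue); there is no depth.
- robot.camera_params(name): a dict with "K" (3x3 intrinsics, pixels), "T" (4x4, takes a point from camera to world coordinates). Camera axes: x right, y down, z forward; pixel columns grow to the right and rows downward; lengths in m; the calibration is good to about 2 mm. A picture is of the moment at which its call begins. camera_params takes no time and is no camera call.
- robot.job_done(): hands the job in, once; it reports no verdict.
The state is a dict: "t": time; "joint_positions": joint angles; "joint_velocities": joint speeds; "joint_efforts": joint torques, N m; "tool_pos": TCP position; "orientation": TCP orientation; "force": force on the tool from outside, world axes, zero at the start; "torque": the same for the moment, N m; "opening": finger opening in m.
Only numpy, scipy, OpenCV 4.12 (cv2) and the standard library are available. Lean on these libraries where they do the work, as an engineer would, in place of code of your own. Each camera call takes 0.05 s, during which the arm holds its last target.

## Task

Working from the robot's left to its right (blue, beige, then red), tug up the lid of each of the three tool cases by its handle until it either stops dead against its catch or, if the catch has not caught, comes up a good 2 cm at the handle; do not press a lid down before you have tugged it. Any lid that comes up must be pushed back down until its catch snaps in (there may be none, one or several), so that in the end all three are caught shut and let go. Leave the jar, tumbler, bowl and tape measure where they stand.

Things in the scene. Friction and masses are not known exactly. Their poses are not given: they have to be found in the camera images.
- left_case: blue tool case, the left of three as the robot sees them (left = +y); 160 deep (x), 130 wide (y), 60 mm high plus lid (top at z = 70 shut); fixed to the counter. Origin: centre of its underside, on the counter. Own -x is its front (robot's side), with a black housing 30 mm deep hiding the spring catch; hinge line along y at the back, x = +80, z = 60 mm.
- left_handle (a point): middle of the black handle bar on the blue case's lid: round bar 12 mm thick along the case's y, 78 mm clear between its end posts, centre 34 mm above the lid's top. Lid shut: at (-50, 0, 104) mm in the case's frame, 130 mm in front of and 44 mm above the hinge line; it swings with the lid (20 mm up moves it about 8 mm back).
- left_lid (a joint): blue lid's angle (rad), 0 shut, growing open to 1.2. Caught: lies near 0; a 5 to 10 N tug lifts it to 0.017 (2 mm at the handle), where it stops dead. Loose: rests on the catch's nose near 0.07 (9 mm high at the handle), swings up freely but for its weight (160 to 260 g), falls back if let go; about 10 N down on the handle snaps it past the sprung nose and it stays near 0.
- middle_case: beige tool case, the middle of three as the robot sees them (left = +y); 160 deep (x), 130 wide (y), 60 mm high plus lid (top at z = 70 shut); fixed to the counter. Origin: centre of its underside, on the counter. Own -x is its front (robot's side), with a black housing 30 mm deep hiding the spring catch; hinge line along y at the back, x = +80, z = 60 mm.
- middle_handle (a point): middle of the black handle bar on the beige case's lid: round bar 12 mm thick along the case's y, 78 mm clear between its end posts, centre 34 mm above the lid's top. Lid shut: at (-50, 0, 104) mm in the case's frame, 130 mm in front of and 44 mm above the hinge line; it swings with the lid (20 mm up moves it about 8 mm back).
- middle_lid (a joint): beige lid's angle (rad), 0 shut, growing open to 1.2. Caught: lies near 0; a 5 to 10 N tug lifts it to 0.017 (2 mm at the handle), where it stops dead. Loose: rests on the catch's nose near 0.07 (9 mm high at the handle), swings up freely but for its weight (160 to 260 g), falls back if let go; about 10 N down on the handle snaps it past the sprung nose and it stays near 0.
- right_case: red tool case, the right of three as the robot sees them (left = +y); 160 deep (x), 130 wide (y), 60 mm high plus lid (top at z = 70 shut); fixed to the counter. Origin: centre of its underside, on the counter. Own -x is its front (robot's side), with a black housing 30 mm deep hiding the spring catch; hinge line along y at the back, x = +80, z = 60 mm.
- right_handle (a point): middle of the black handle bar on the red case's lid: round bar 12 mm thick along the case's y, 78 mm clear between its end posts, centre 34 mm above the lid's top. Lid shut: at (-50, 0, 104) mm in the case's frame, 130 mm in front of and 44 mm above the hinge line; it swings with the lid (20 mm up moves it about 8 mm back).
- right_lid (a joint): red lid's angle (rad), 0 shut, growing open to 1.2. Caught: lies near 0; a 5 to 10 N tug lifts it to 0.017 (2 mm at the handle), where it stops dead. Loose: rests on the catch's nose near 0.07 (9 mm high at the handle), swings up freely but for its weight (160 to 260 g), falls back if let go; about 10 N down on the handle snaps it past the sprung nose and it stays near 0.
- jar: closed glass jar, 76 mm across, 110 mm high, steel lid, loose, a bystander; origin: centre of its underside
- tumbler: steel tumbler, 68 mm across, 100 mm high, loose, a bystander; origin: centre of its underside
- bowl: steel bowl, 100 mm across, 45 mm high, loose, a bystander; origin: centre of its underside
- tape_roll: yellow disc-shaped tape measure, 90 mm across, 22 mm high, loose, a bystander; origin: centre of its underside
Not all that is in view belongs to the job. There is more than one size of the left_case; the job needs the smaller. Leave any pink look-alike of the middle_case alone.

How it is judged:
By the outcome, as a careful person would: the job done as asked, in the order asked, and still so for the second after the job is handed in, with the robot touching nothing.
It also fails if it takes over 64 s, if anything falls off the work surface, if the arm or the gripper's body presses on something with over 40 N, if the wrist force passes 120 N, or if a joint passes its speed limit or range.

## Working session

There is one attempt and no reset: what is moved stays moved. The work goes in short steps, Python scripts to look and compute and a tool call to move; the robot and the scene stay as the last step left them, time stands still between calls to the robot, and variables do not carry over. Pictures are saved under pics/ and viewed, and the job is handed in when it is done.

Besides the shell and the picture viewer there is one more tool, called after "Emit:" as a command line: name --argument value ..., lists and objects as JSON in quotes. move_arm: Moves the arm, as the interface text tells. Its arguments: {"type":"object","properties":{"increments":{"type":"array"},"newtons":{"type":"number"}},"required":["increments"]}

```bash
mkdir -p pics
python3 - <<'E'
from bench import robot
import cv2
s=robot.read_state();print(s['t'],s['tool_pos'],s['orientation'],s['force'],s['opening'])
for n in("top","side"):
    im=robot.capture(n);cv2.imwrite(f"pics/{n}0.png",im[:,:,::-1]);p=robot.camera_params(n);print(n,p)
E
```

```text
0.0 [ 0.24000579 -0.63036598  0.20843428] [[ 3.55842283e-01 -6.71032760e-04  9.34545782e-01]
 [-9.34544548e-01  1.52113069e-03  3.55842905e-01]
 [-1.66034852e-03 -9.99998618e-01 -8.58273904e-05]] [-0.72802258  0.1915042  -0.6372936 ] 0.08561075554839621
top {'K': array([[519.83983688,   0.        , 309.06606566],
       [  0.        , 519.83983688, 237.23789791],
       [  0.        ,   0.        ,   1.        ]]), 'T': array([[ 0.02135723, -0.99830212,  0.05419183,  0.43696455],
       [-0.99965442, -0.02215428, -0.01415012,  0.00876825],
       [ 0.01532668, -0.05387089, -0.99843028,  1.43700996],
       [ 0.        ,  0.        ,  0.        ,  1.        ]])}
side {'K': array([[575.03923635,   0.        , 321.993243  ],
       [  0.        , 575.03923635, 244.31774286],
       [  0.        ,   0.        ,   1.        ]]), 'T': array([[-0.83892348, -0.3165855 ,  0.44269743, -0.12148671],
       [-0.54411066,  0.50623461, -0.66908154,  0.93005263],
       [-0.01228725, -0.80218461, -0.59694965,  0.91596343],
       [ 0.        ,  0.        ,  0.        ,  1.        ]])}
```

View pics/top0.png

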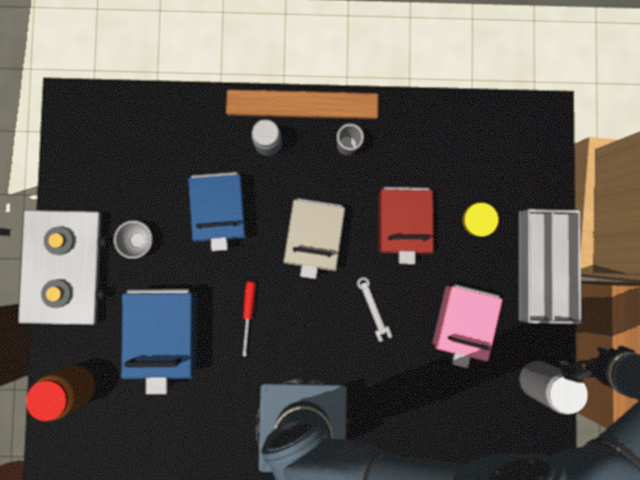

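View pics/side0.png

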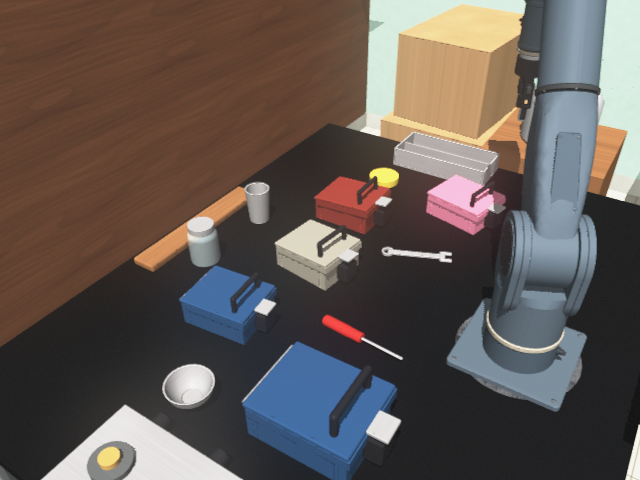

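Candidates: blue small (217,205), blue large (157,335): the small one is the job's. Beige (315,235) versus pink (468,322): beige. Red (407,220) is unique. Now the enlarged crops to confirm.

Run:
```python
import cv2
t=cv2.imread("pics/top0.png");s=cv2.imread("pics/side0.png")
c=t[165:285,180:445];cv2.imwrite("pics/tc.png",cv2.resize(c,None,fx=3,fy=3,interpolation=cv2.INTER_CUBIC))
c=s[160:350,170:405];cv2.imwrite("pics/sc.png",cv2.resize(c,None,fx=3,fy=3,interpolation=cv2.INTER_CUBIC))
```

```text
(no output)
```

View pics/tc.png

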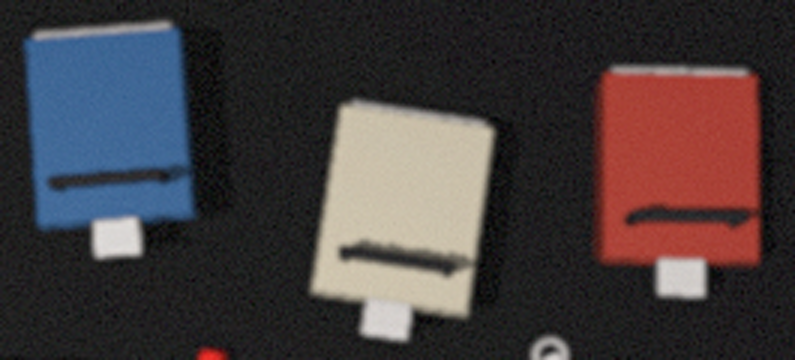

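View pics/sc.png

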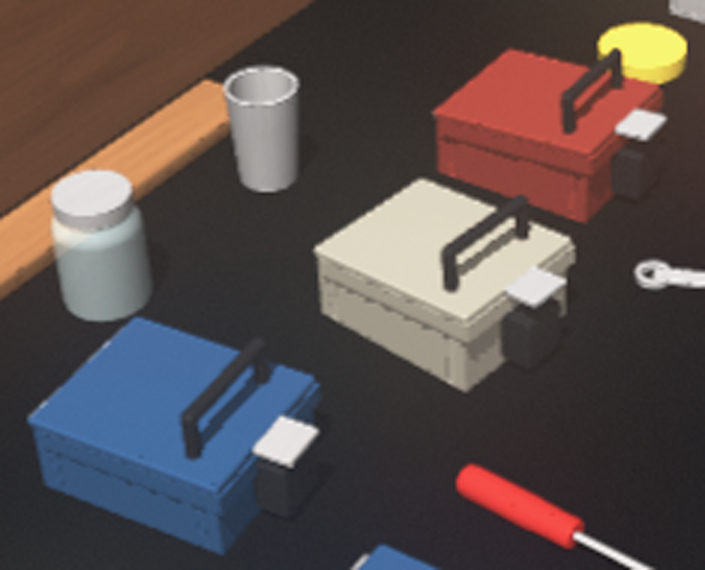

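```bash
cat > h.py <<'E'
import numpy as np, cv2
from bench import robot
P={n:robot.camera_params(n) for n in("top","side")}
def ray(n,u,v):
    p=P[n];d=p["T"][:3,:3]@np.linalg.inv(p["K"])@np.array([u,v,1.]);return p["T"][:3,3],d/np.linalg.norm(d)
def plane(n,u,v,z):
    o,d=ray(n,u,v);return o+d*(z-o[2])/d[2]
def tri(a,b):
    o1,d1=ray("top",*a);o2,d2=ray("side",*b)
    s=np.linalg.lstsq(np.stack([d1,-d2],1),o2-o1,rcond=None)[0]
    p,q=o1+s[0]*d1,o2+s[1]*d2
    return (p+q)/2,np.linalg.norm(p-q)
def proj(n,X):
    p=P[n];c=np.linalg.inv(p["T"])@np.r_[X,1];k=p["K"]@c[:3];return k[:2]/k[2]
E
python3 - <<'E'
from h import *
np.set_printoptions(precision=4,suppress=True)
t=lambda x,y:(180+x/3,165+y/3); s=lambda x,y:(170+x/3,160+y/3)
B={"blue":[(t(52,183),s(190,414)),(t(172,176),s(262,346))],
"beige":[(t(343,251),s(449,249)),(t(456,268),s(521,203))],
"red":[(t(632,217),s(569,98)),(t(744,217),s(616,56))]}
for k,(a,b) in B.items():
    A,e=tri(*a);C,f=tri(*b);d=A-C
    print(k,A,e,C,f,"mid",(A+C)/2,"len",np.linalg.norm(d),"yaw",np.degrees(np.arctan2(-d[0],d[1])))
im=cv2.imread("pics/top0.png");hsv=cv2.cvtColor(im,cv2.COLOR_BGR2HSV)
R={"blue":((100,100,60),(125,255,255)),"beige":((15,15,110),(35,90,255)),"red":((0,120,80),(10,255,255))}
roi={"blue":(180,160,250,250),"beige":(275,190,350,285),"red":(370,180,440,260)}
for k,(lo,hi) in R.items():
    m=cv2.inRange(hsv,lo,hi)
    if k=="red": m|=cv2.inRange(hsv,(172,120,80),(180,255,255))
    x0,y0,x1,y1=roi[k];z=np.zeros_like(m);z[y0:y1,x0:x1]=m[y0:y1,x0:x1]
    z=cv2.morphologyEx(z,cv2.MORPH_CLOSE,np.ones((9,9)))
    c=max(cv2.findContours(z,0,2)[0],key=cv2.contourArea);h=cv2.convexHull(c)
    pts=np.array([plane("top",*q[0],.07)[:2] for q in h],np.float32)*1000
    r=cv2.minAreaRect(pts);print(k,r, np.round(cv2.boxPoints(r)).tolist())
E
```

```text
blue [0.5334 0.2779 0.1049] 0.004081312795646484 [0.5449 0.179  0.0919] 0.009430807270727351 mid [0.5391 0.2284 0.0984] len 0.1004077512103646 yaw 6.6404940741173
beige [0.4802 0.0277 0.1129] 0.0031009250467122834 [ 0.4698 -0.068   0.1038] 0.0073004015902703384 mid [ 0.475  -0.0201  0.1084] len 0.0967155878869332 yaw -6.1613635243676095
red [ 0.5143 -0.2183  0.1117] 0.0022577956067455045 [ 0.5179 -0.3149  0.1058] 0.005041937286269943 mid [ 0.5161 -0.2666  0.1087] len 0.09688393652522874 yaw 2.1844521016446405
blue ((584.2852783203125, 236.53793334960938), (172.35316467285156, 141.49795532226562), 5.845891952514648) [[491.0, 298.0], [506.0, 157.0], [677.0, 175.0], [663.0, 316.0]]
beige ((520.3890380859375, -23.541229248046875), (138.8927001953125, 173.2461700439453), 82.49040985107422) [[425.0, -81.0], [597.0, -104.0], [615.0, 34.0], [444.0, 57.0]]
red ((559.9148559570312, -265.99542236328125), (168.49534606933594, 143.6630859375), 0.48522913455963135) [[475.0, -195.0], [476.0, -339.0], [645.0, -337.0], [644.0, -193.0]]
```

The three crops confirm it: small blue, beige and red, each with a black handle bar. The bars sit at about (0.538,0.230), (0.474,-0.020) and (0.515,-0.266), with yaws of 6, -6.5 and 1°. Their triangulated heights are 0.10 to 0.11 and lengths about 0.10, as expected. Next I move over to the blue case.

Emit:
move_arm --increments '[{"grip": 90, "dp": [-1.8, -0.4, 4.1], "turn": 0}, {"grip": 90, "dp": [-1.8, -0.4, 4.1], "turn": 0}, {"grip": 90, "dp": [-1.8, -0.4, 4.1], "turn": 0}, {"grip": 90, "dp": [-1.8, -0.4, 4.1], "turn": 0}, {"grip": 90, "dp": [-1.8, -0.4, 4.1], "turn": 0}, {"grip": 90, "dp": [-1.8, -0.4, 4.1], "turn": 0}, {"grip": 90, "dp": [-1.8, -0.4, 4.1], "turn": 0}, {"grip": 90, "dp": [-1.8, -0.4, 4.1], "turn": 0}, {"grip": 90, "dp": [-1.8, -0.4, 4.1], "turn": 0}, {"grip": 90, "dp": [-1.8, -0.4, 4.1], "turn": 0}, {"grip": 90, "dp": [-1.8, -0.4, 4.1], "turn": 0}, {"grip": 90, "dp": [-1.8, -0.4, 4.1], "turn": 0}]' --newtons 40

```text
t: 1.3
tool_pos: [0.624, -0.2524, 0.2571]
orientation: [[0.356, -0.001, 0.935], [-0.935, 0.0, 0.356], [-0.0, -1.0, -0.001]]
force: [0.2, -0.7, 0.6]
opening: 0.0551
```

Emit:
move_arm --increments '[{"grip": 90, "dp": [0, 0, 0], "turn": -8.5}, {"grip": 90, "dp": [0, 0, 0], "turn": -8.5}, {"grip": 90, "dp": [0, 0, 0], "turn": -8.5}, {"grip": 90, "dp": [0, 0, 0], "turn": -8.5}, {"grip": 90, "dp": [0, 0, 0], "turn": -8.5}, {"grip": 90, "dp": [0, 0, 0], "turn": -8.5}, {"grip": 90, "dp": [0, 0, 0], "turn": -8.5}, {"grip": 90, "dp": [0, 0, 0], "turn": -8.5}, {"grip": 90, "dp": [0, 0, 0], "turn": -7.2}]'

```text
t: 2.2
tool_pos: [0.6228, -0.2539, 0.2568]
orientation: [[0.994, -0.001, -0.111], [0.111, 0.0, 0.994], [-0.001, -1.0, 0.0]]
force: [0.2, -0.9, -0.1]
opening: 0.0551
```

Emit:
move_arm --increments '[{"grip": 90, "dp": [-0.28, 0, 4.45], "turn": 0}, {"grip": 90, "dp": [-0.28, 0, 4.45], "turn": 0}, {"grip": 90, "dp": [-0.28, 0, 4.45], "turn": 0}, {"grip": 90, "dp": [-0.28, 0, 4.45], "turn": 0}, {"grip": 90, "dp": [-0.28, 0, 4.45], "turn": 0}, {"grip": 90, "dp": [-0.28, 0, 4.45], "turn": 0}, {"grip": 90, "dp": [-0.28, 0, 4.45], "turn": 0}, {"grip": 90, "dp": [-0.28, 0, 4.45], "turn": 0}, {"grip": 90, "dp": [-0.28, 0, 4.45], "turn": 0}, {"grip": 90, "dp": [-0.28, 0, 4.45], "turn": 0}, {"grip": 90, "dp": [-0.28, 0, 4.45], "turn": 0}, {"grip": 90, "dp": [0, 0, 0], "turn": 0}]'

```text
t: 3.4
tool_pos: [0.5381, 0.2374, 0.2573]
orientation: [[0.993, -0.001, -0.115], [0.115, 0.004, 0.993], [-0.001, -1.0, 0.004]]
force: [0.1, -0.1, -0.3]
opening: 0.0549
```

Emit:
move_arm --increments '[{"grip": 90, "dp": [0, 4, 0], "turn": 0}, {"grip": 90, "dp": [0, 4, 0], "turn": 0}, {"grip": 90, "dp": [0, 3, 0], "turn": 0}, {"grip": 90, "dp": [0, 1, 0], "turn": 0}, {"grip": 90, "dp": [0, 0, 0], "turn": 0}]'

```text
t: 3.9
tool_pos: [0.5403, 0.2291, 0.1362]
orientation: [[0.994, -0.003, -0.105], [0.105, -0.001, 0.994], [-0.003, -1.0, -0.001]]
force: [0.5, 0.1, 1.2]
opening: 0.0551
```

Run:
```python
from h import *
s=robot.capture("side")[:,:,::-1];print(robot.read_state()['tool_pos'],robot.read_state()['force'])
cv2.imwrite("pics/s1.png",cv2.resize(s[190:360,150:320],None,fx=3.5,fy=3.5,interpolation=cv2.INTER_CUBIC))
```

```text
[0.54115292 0.22969961 0.13766932] [-0.46398366  0.02934484  0.72957447]
```

View pics/s1.png

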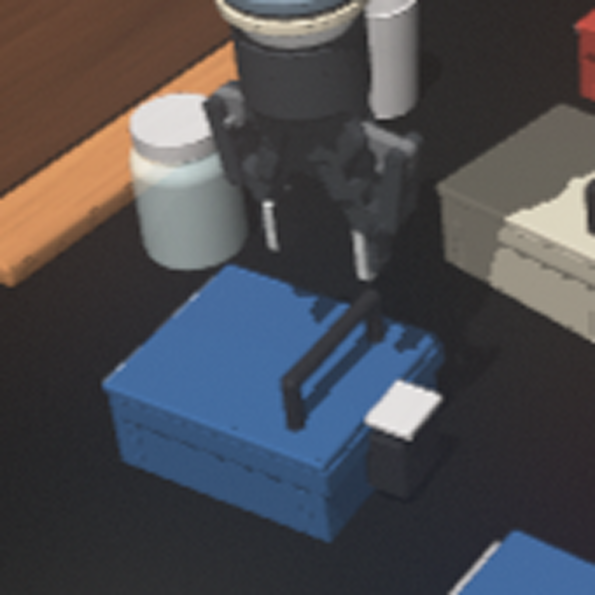

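The fingers straddle the blue bar. I'll descend and close.

Emit:
move_arm --increments '[{"grip": 90, "dp": [0, 1.5, 0], "turn": 0}, {"grip": 90, "dp": [0, 1.5, 0], "turn": 0}, {"grip": 90, "dp": [0, 1.5, 0], "turn": 0}, {"grip": 90, "dp": [0, 0.6, 0], "turn": 0}, {"grip": 90, "dp": [0, 0, 0], "turn": 0}]'

```text
t: 4.45
tool_pos: [0.5414, 0.2298, 0.087]
orientation: [[0.994, 0.001, -0.105], [0.105, 0.0, 0.994], [0.001, -1.0, 0.0]]
force: [0.1, -0.3, 0.0]
opening: 0.0551
```

Emit:
move_arm --increments '[{"grip": 170, "dp": [0, 0, 0], "turn": 0}, {"grip": 185, "dp": [0, 0, 0], "turn": 0}, {"grip": 195, "dp": [0, 0, 0], "turn": 0}, {"grip": 205, "dp": [0, 0, 0], "turn": 0}, {"grip": 205, "dp": [0, 0, 0], "turn": 0}, {"grip": 205, "dp": [0, 0, 0], "turn": 0}]' --newtons 20

```text
t: 5.05
tool_pos: [0.541, 0.2296, 0.0864]
orientation: [[0.994, 0.0, -0.105], [0.105, 0.0, 0.994], [0.0, -1.0, 0.0]]
force: [-1.0, -0.3, -0.1]
opening: 0.0168
```

Emit:
move_arm --increments '[{"grip": 212, "dp": [0, 0, 0], "turn": 0}, {"grip": 218, "dp": [0, 0, 0], "turn": 0}, {"grip": 255, "dp": [0, 0, 0], "turn": 0}, {"grip": 255, "dp": [0, 0, 0], "turn": 0}, {"grip": 255, "dp": [0, 0, 0], "turn": 0}]' --newtons 30

```text
t: 5.55
tool_pos: [0.5402, 0.2298, 0.0876]
orientation: [[0.994, -0.0, -0.106], [0.106, -0.0, 0.994], [-0.0, -1.0, -0.0]]
force: [-7.0, -1.8, 16.4]
opening: 0.0003
```

Run:
```python
from h import *
s=robot.capture("side")[:,:,::-1];t=robot.capture("top")[:,:,::-1];r=robot.read_state();print(r['tool_pos'],r['force'],r['torque'],r['opening'])
a=cv2.resize(s[190:360,150:320],(560,560),interpolation=cv2.INTER_CUBIC)
cv2.imwrite("pics/s2.png",a)
cv2.imwrite("pics/t2.png",cv2.resize(t[160:260,170:270],(500,500),interpolation=cv2.INTER_CUBIC))
```

```text
[0.54020629 0.22976626 0.08760869] [-6.94480916 -2.20230315 17.5674396 ] [-0.48402409  1.56452171 -0.04338239] 0.00022568964825615283
```

View pics/s2.png

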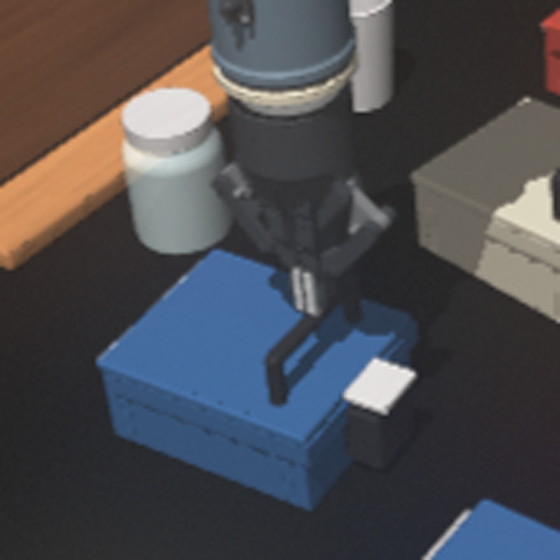

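View pics/t2.png

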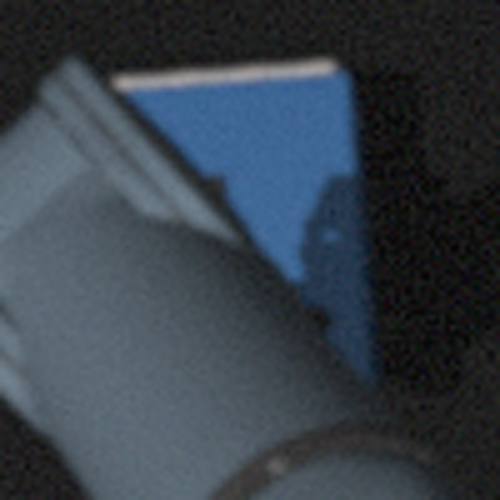

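Run:
```python
from h import *
r=robot.read_state();p=r['tool_pos'];print(p)
for z in (0,.019,.054): print(z,proj("side",p+[0,0,z]),(proj("side",p+[0,0,z])-[150,190])*560/170)
for q in ([.538,.230,.104],[.538,.230,.098],[.533,.278,.104],[.543,.182,.104]): print(q,proj("side",np.array(q)),(proj("side",np.array(q))-[150,190])*560/170, proj("top",np.array(q)))
```

```text
[0.54020629 0.22976626 0.08760869]
0 [246.95294282 290.33216981] [319.37439987 330.50597115]
0.019 [246.16125078 283.70962584] [316.76647316 308.69053218]
0.054 [244.66445429 271.18884748] [311.83584944 267.44561523]
[0.538, 0.23, 0.104] [246.9980106  285.03997473] [319.52285845 313.07285794] [215.71290502 223.99894156]
[0.538, 0.23, 0.098] [247.24708726 287.13977571] [320.34334628 319.98984938] [216.094786   224.18362248]
[0.533, 0.278, 0.104] [234.45920276 298.48757701] [278.21855028 357.37084191] [196.88255717 225.52216288]
[0.543, 0.182, 0.104] [258.86391267 272.31404945] [358.61053585 271.15216291] [234.51643264 222.47788977]
```

Run:
```python
from h import *
s=robot.capture("side")[:,:,::-1]
a=np.clip(s[250:320,205:285].astype(float)*2.0+10,0,255).astype('uint8')
cv2.imwrite("pics/s3.png",cv2.resize(a,None,fx=9,fy=8.5,interpolation=cv2.INTER_CUBIC))
```

```text
(no output)
```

View pics/s3.png

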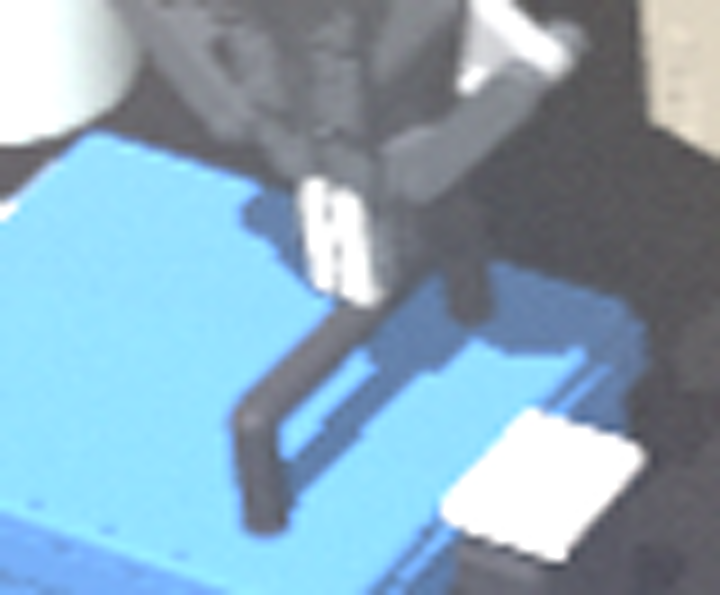

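Emit:
move_arm --increments '[{"grip": 255, "dp": [0, -0.3, 0], "turn": 0}, {"grip": 255, "dp": [0, 0, 0], "turn": 0}]'

```text
t: 5.9
tool_pos: [0.5412, 0.2298, 0.0897]
orientation: [[0.994, 0.001, -0.105], [0.105, 0.0, 0.994], [0.001, -1.0, 0.0]]
force: [-0.5, -0.3, 0.3]
opening: -0.0003
```

Emit:
move_arm --increments '[{"grip": 255, "dp": [0, -2.0, 0], "turn": 0}, {"grip": 255, "dp": [0, -2.0, 0], "turn": 0}, {"grip": 255, "dp": [0, 0, 0], "turn": 0}]'

```text
t: 6.2
tool_pos: [0.5423, 0.2304, 0.1314]
orientation: [[0.994, 0.003, -0.105], [0.105, 0.002, 0.994], [0.003, -1.0, 0.001]]
force: [1.2, 0.5, -0.0]
opening: 0.0002
```

Run:
```python
from h import *
s=robot.capture("side")[:,:,::-1];p=robot.read_state()['tool_pos'];print(p,robot.read_state()['force'],proj("side",p),(proj("side",p)-[205,235])*[9,7])
a=np.clip(s[235:320,205:285].astype(float)*2.0+10,0,255).astype('uint8')
cv2.imwrite("pics/s4.png",cv2.resize(a,None,fx=9,fy=7,interpolation=cv2.INTER_CUBIC))
```

```text
[0.54170078 0.22995015 0.13007967] [ 0.15409492 -0.05108126 -0.52461363] [244.56438766 275.16906781] [356.07948895 281.18347465]
```

View pics/s4.png

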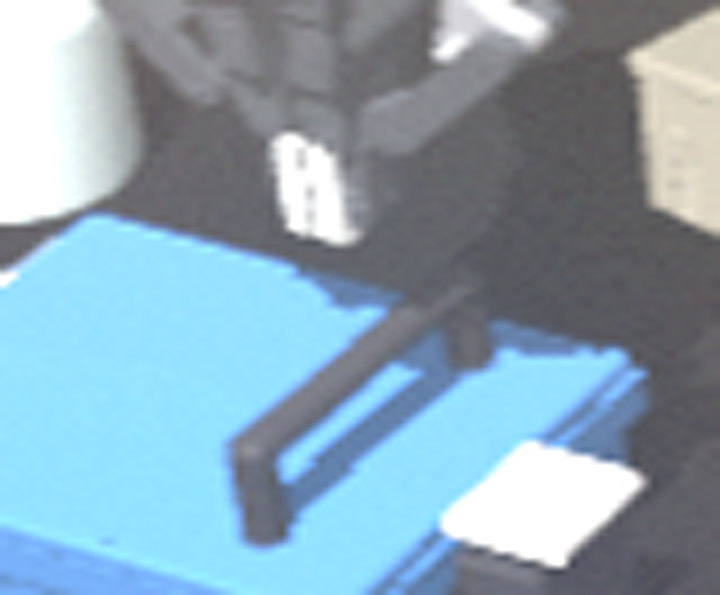

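The shut tips were resting on top of the bar at a reported TCP z of 0.0876. The true tips therefore sit about 22 mm above the reported TCP. The bar did not move (left end 232.9,299.4 before, 231.7,298.2 after) and the lid already looked shut. I'll re-grasp with the reported z near 0.066, checking the force on the way down.

Emit:
move_arm --increments '[{"grip": 90, "dp": [0, 0, 0], "turn": 0}, {"grip": 90, "dp": [0, 0, 0], "turn": 0}, {"grip": 90, "dp": [0, 0, 0], "turn": 0}, {"grip": 90, "dp": [0, 1.5, 0], "turn": 0}, {"grip": 90, "dp": [0, 1.5, 0], "turn": 0}, {"grip": 90, "dp": [0, 1.2, 0], "turn": 0}, {"grip": 90, "dp": [0, 0.6, 0], "turn": 0}, {"grip": 90, "dp": [0, 0.6, 0], "turn": 0}]'

```text
t: 7.05
tool_pos: [0.5409, 0.2297, 0.0748]
orientation: [[0.994, -0.0, -0.105], [0.105, -0.0, 0.994], [-0.0, -1.0, -0.0]]
force: [0.2, 0.8, 0.1]
opening: 0.0552
```

Emit:
move_arm --increments '[{"grip": 90, "dp": [0, 0.6, 0], "turn": 0}, {"grip": 90, "dp": [0, 0.4, 0], "turn": 0}, {"grip": 170, "dp": [0, 0, 0], "turn": 0}, {"grip": 205, "dp": [0, 0, 0], "turn": 0}, {"grip": 205, "dp": [0, 0, 0], "turn": 0}]'

```text
t: 7.55
tool_pos: [0.5412, 0.2298, 0.0657]
orientation: [[0.994, 0.001, -0.105], [0.105, 0.0, 0.994], [0.001, -1.0, 0.0]]
force: [0.2, 0.2, 0.5]
opening: 0.0168
```

Emit:
move_arm --increments '[{"grip": 212, "dp": [0, 0, 0], "turn": 0}, {"grip": 255, "dp": [0, 0, 0], "turn": 0}, {"grip": 255, "dp": [0, 0, 0], "turn": 0}, {"grip": 255, "dp": [0, 0, 0], "turn": 0}]'

```text
t: 7.95
tool_pos: [0.5393, 0.2295, 0.0655]
orientation: [[0.994, -0.002, -0.106], [0.106, -0.001, 0.994], [-0.002, -1.0, -0.001]]
force: [-7.9, -0.1, 5.6]
opening: 0.011
```

Gripped at 11 mm. Now the tug, in small steps.

Emit:
move_arm --increments '[{"grip": 255, "dp": [-0.2, -0.1, 0], "turn": 0}, {"grip": 255, "dp": [0, 0, 0], "turn": 0}]'

```text
t: 8.15
tool_pos: [0.5396, 0.2295, 0.0666]
orientation: [[0.994, 0.001, -0.105], [0.105, 0.001, 0.994], [0.001, -1.0, 0.0]]
force: [1.8, 0.5, -2.6]
opening: 0.0108
```

Emit:
move_arm --increments '[{"grip": 255, "dp": [0, -0.2, 0], "turn": 0}, {"grip": 255, "dp": [0, 0, 0], "turn": 0}]'

```text
t: 8.35
tool_pos: [0.54, 0.2296, 0.068]
orientation: [[0.994, 0.001, -0.105], [0.105, 0.001, 0.994], [0.001, -1.0, 0.001]]
force: [5.8, 1.4, -7.5]
opening: 0.0111
```

Emit:
move_arm --increments '[{"grip": 255, "dp": [0, -0.15, 0], "turn": 0}, {"grip": 255, "dp": [0, 0, 0], "turn": 0}]'

```text
t: 8.55
tool_pos: [0.54, 0.2296, 0.0684]
orientation: [[0.994, 0.001, -0.105], [0.105, 0.001, 0.994], [0.001, -1.0, 0.001]]
force: [9.4, 3.1, -21.0]
opening: 0.0107
```

Blue stopped dead: the force went from 7.5 to 21 N over 0.4 mm, at about 2 mm of lift. It is caught. I'll relax the pull, let go and move on.

Emit:
move_arm --increments '[{"grip": 255, "dp": [0, 0.25, 0], "turn": 0}, {"grip": 160, "dp": [0, 0, 0], "turn": 0}, {"grip": 100, "dp": [0, 0, 0], "turn": 0}, {"grip": 90, "dp": [0, 0, 0], "turn": 0}, {"grip": 90, "dp": [0, -2, 0], "turn": 0}, {"grip": 90, "dp": [0, -4, 0], "turn": 0}, {"grip": 90, "dp": [0, -4, 0], "turn": 0}, {"grip": 90, "dp": [0, 0, 0], "turn": 0}]'

```text
t: 9.35
tool_pos: [0.5413, 0.2312, 0.1729]
orientation: [[0.994, 0.008, -0.105], [0.105, 0.004, 0.994], [0.008, -1.0, 0.003]]
force: [0.5, 0.8, -0.8]
opening: 0.0551
```

Emit:
move_arm --increments '[{"grip": 90, "dp": [-1.55, 0, -4.0], "turn": 0}, {"grip": 90, "dp": [-1.55, 0, -4.0], "turn": 0}, {"grip": 90, "dp": [-1.55, 0, -4.0], "turn": 0}, {"grip": 90, "dp": [-1.55, 0, -4.0], "turn": 0}, {"grip": 90, "dp": [-1.55, 0, -4.0], "turn": 0}, {"grip": 90, "dp": [-1.55, 0, -4.0], "turn": 0}, {"grip": 90, "dp": [0, 0, 0], "turn": 6.3}, {"grip": 90, "dp": [0, 0, 0], "turn": 6.3}, {"grip": 90, "dp": [0, 0, 0], "turn": 0}, {"grip": 90, "dp": [0, 0, 0], "turn": 0}]'

```text
t: 10.35
tool_pos: [0.4716, -0.0188, 0.1673]
orientation: [[0.994, -0.0, 0.11], [-0.11, -0.0, 0.994], [-0.0, -1.0, -0.0]]
force: [0.4, 0.4, 0.2]
opening: 0.0552
```

Run:
```python
from h import *
s=robot.capture("side")[:,:,::-1];p=robot.read_state()['tool_pos'];print(p,robot.read_state()['orientation'])
a=np.clip(s[180:300,250:390].astype(float)*1.6+10,0,255).astype('uint8')
cv2.imwrite("pics/s5.png",cv2.resize(a,None,fx=5,fy=5,interpolation=cv2.INTER_CUBIC))
```

```text
[ 0.47166312 -0.01864362  0.16724443] [[ 9.93889981e-01 -1.11022172e-04  1.10375242e-01]
 [-1.10375245e-01 -2.08104723e-05  9.93889986e-01]
 [-1.08046864e-04 -9.99999994e-01 -3.29374193e-05]]
```

View pics/s5.png

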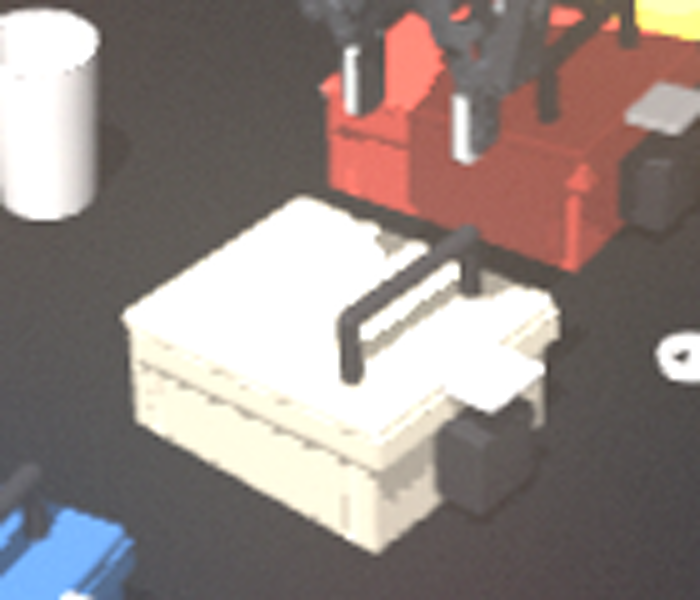

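Emit:
move_arm --increments '[{"grip": 90, "dp": [0.2, 2, 0], "turn": 0}, {"grip": 90, "dp": [0, 2, 0], "turn": 0}, {"grip": 90, "dp": [0, 2, 0], "turn": 0}, {"grip": 90, "dp": [0, 1, 0], "turn": 0}, {"grip": 90, "dp": [0, 0.8, 0], "turn": 0}]'

```text
t: 10.9
tool_pos: [0.4736, -0.0189, 0.0887]
orientation: [[0.994, -0.001, 0.112], [-0.112, 0.0, 0.994], [-0.001, -1.0, 0.0]]
force: [0.7, -0.2, -0.4]
opening: 0.0556
```

Emit:
move_arm --increments '[{"grip": 90, "dp": [0, 0.6, 0], "turn": 0}, {"grip": 90, "dp": [0, 0.6, 0], "turn": 0}, {"grip": 90, "dp": [0, 0.4, 0], "turn": 0}, {"grip": 90, "dp": [0, 0, 0], "turn": 0}]'

```text
t: 11.3
tool_pos: [0.4736, -0.0193, 0.0731]
orientation: [[0.993, -0.0, 0.114], [-0.114, -0.0, 0.993], [-0.0, -1.0, -0.0]]
force: [-0.2, -0.0, -0.8]
opening: 0.0553
```

Emit:
move_arm --increments '[{"grip": 170, "dp": [0, 0, 0], "turn": 0}, {"grip": 205, "dp": [0, 0, 0], "turn": 0}, {"grip": 205, "dp": [0, 0, 0], "turn": 0}, {"grip": 205, "dp": [0, 0, 0], "turn": 0}]'

```text
t: 11.7
tool_pos: [0.4739, -0.0193, 0.0735]
orientation: [[0.993, 0.0, 0.114], [-0.114, -0.0, 0.993], [0.0, -1.0, 0.0]]
force: [0.4, 0.2, 0.4]
opening: 0.0169
```

Emit:
move_arm --increments '[{"grip": 212, "dp": [0, 0, 0], "turn": 0}, {"grip": 216, "dp": [0, 0, 0], "turn": 0}, {"grip": 220, "dp": [0, -0.1, 0], "turn": 0}, {"grip": 255, "dp": [0, -0.1, 0], "turn": 0}, {"grip": 255, "dp": [0, -0.1, 0], "turn": 0}]' --newtons 30

```text
t: 12.2
tool_pos: [0.4748, -0.0194, 0.0765]
orientation: [[0.993, 0.002, 0.115], [-0.115, 0.0, 0.993], [0.002, -1.0, 0.0]]
force: [6.2, -1.0, -4.8]
opening: 0.0106
```

Emit:
move_arm --increments '[{"grip": 255, "dp": [0, -0.2, 0], "turn": 0}, {"grip": 255, "dp": [0, 0, 0], "turn": 0}]'

```text
t: 12.4
tool_pos: [0.4758, -0.0195, 0.0788]
orientation: [[0.993, 0.004, 0.115], [-0.115, 0.0, 0.993], [0.004, -1.0, 0.001]]
force: [7.7, -2.2, -5.9]
opening: 0.0106
```

Emit:
move_arm --increments '[{"grip": 255, "dp": [0.3, -0.3, 0], "turn": 0}, {"grip": 255, "dp": [0.1, -0.4, 0], "turn": 0}, {"grip": 255, "dp": [0.15, -0.4, 0], "turn": 0}, {"grip": 255, "dp": [0, 0, 0], "turn": 0}]'

```text
t: 12.8
tool_pos: [0.4814, -0.0202, 0.0901]
orientation: [[0.993, 0.004, 0.115], [-0.115, 0.0, 0.993], [0.004, -1.0, 0.001]]
force: [7.6, -1.7, -6.2]
opening: 0.011
```

Emit:
move_arm --increments '[{"grip": 255, "dp": [0.35, -0.4, 0], "turn": 0}, {"grip": 255, "dp": [0.25, -0.4, 0], "turn": 0}, {"grip": 255, "dp": [0.25, -0.4, 0], "turn": 0}, {"grip": 255, "dp": [0, -0.2, 0], "turn": 0}, {"grip": 255, "dp": [0, 0, 0], "turn": 0}]'

```text
t: 13.3
tool_pos: [0.4898, -0.0213, 0.1039]
orientation: [[0.993, 0.004, 0.115], [-0.115, -0.0, 0.993], [0.004, -1.0, 0.0]]
force: [9.9, -2.6, -9.5]
opening: 0.0107
```

Run:
```python
from h import *
s=robot.capture("side")[:,:,::-1];p=robot.read_state()['tool_pos'];print(p,robot.read_state()['force'])
a=np.clip(s[180:300,250:390].astype(float)*1.6+10,0,255).astype('uint8')
cv2.imwrite("pics/s6.png",cv2.resize(a,None,fx=5,fy=5,interpolation=cv2.INTER_CUBIC))
```

```text
[ 0.48981158 -0.02127319  0.10386888] [ 9.0011593  -3.27698543 -9.8478922 ]
```

View pics/s6.png

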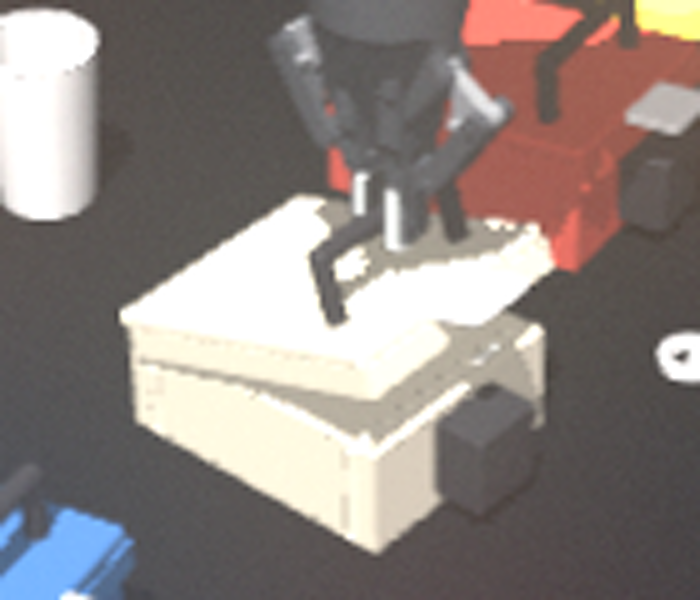

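Beige is loose: the lid is well up, at roughly 3 cm. Now I push it back down along the arc.

Emit:
move_arm --increments '[{"grip": 255, "dp": [0, 0.5, 0], "turn": 0}, {"grip": 255, "dp": [-0.15, 0.5, 0], "turn": 0}, {"grip": 255, "dp": [-0.2, 0.5, 0], "turn": 0}, {"grip": 255, "dp": [-0.2, 0.5, 0], "turn": 0}, {"grip": 255, "dp": [-0.2, 0.5, 0], "turn": 0}, {"grip": 255, "dp": [-0.2, 0.5, 0], "turn": 0}, {"grip": 255, "dp": [0, 0, 0], "turn": 0}]' --newtons 60

```text
t: 14.05
tool_pos: [0.473, -0.0193, 0.0724]
orientation: [[0.994, -0.009, 0.113], [-0.113, -0.001, 0.994], [-0.009, -1.0, -0.002]]
force: [-10.7, 3.8, 2.7]
opening: 0.0099
```

Emit:
move_arm --increments '[{"grip": 255, "dp": [-0.05, 0.2, 0], "turn": 0}, {"grip": 255, "dp": [-0.05, 0.2, 0], "turn": 0}, {"grip": 255, "dp": [0, 0, 0], "turn": 0}]'

```text
t: 14.35
tool_pos: [0.4718, -0.0192, 0.069]
orientation: [[0.994, -0.009, 0.113], [-0.113, -0.001, 0.994], [-0.009, -1.0, -0.002]]
force: [-14.8, 3.1, 10.0]
opening: 0.0099
```

Emit:
move_arm --increments '[{"grip": 255, "dp": [-0.1, 0.2, 0], "turn": 0}, {"grip": 255, "dp": [-0.1, 0.2, 0], "turn": 0}, {"grip": 255, "dp": [0, 0, 0], "turn": 0}]'

```text
t: 14.65
tool_pos: [0.4702, -0.0189, 0.0647]
orientation: [[0.994, -0.008, 0.113], [-0.113, -0.001, 0.994], [-0.008, -1.0, -0.002]]
force: [-11.3, 2.5, 5.6]
opening: 0.0103
```

Emit:
move_arm --increments '[{"grip": 255, "dp": [-0.1, 0.15, 0], "turn": 0}, {"grip": 255, "dp": [0, 0, 0], "turn": 0}]'

```text
t: 14.85
tool_pos: [0.4703, -0.0189, 0.0643]
orientation: [[0.994, -0.006, 0.113], [-0.113, -0.001, 0.994], [-0.006, -1.0, -0.002]]
force: [-13.7, 2.4, 22.4]
opening: 0.01
```

It snapped past the nose (10 N, then 5.6 N) and hit a hard stop at 22 N. A tug will confirm the catch.

Emit:
move_arm --increments '[{"grip": 255, "dp": [0.15, -0.2, 0], "turn": 0}, {"grip": 255, "dp": [0.05, -0.2, 0], "turn": 0}, {"grip": 255, "dp": [0, -0.1, 0], "turn": 0}, {"grip": 255, "dp": [0, 0, 0], "turn": 0}]'

```text
t: 15.25
tool_pos: [0.471, -0.0191, 0.0673]
orientation: [[0.994, -0.009, 0.113], [-0.113, -0.0, 0.994], [-0.009, -1.0, -0.001]]
force: [-8.9, 3.6, -7.9]
opening: 0.0101
```

Emit:
move_arm --increments '[{"grip": 255, "dp": [0, -0.15, 0], "turn": 0}, {"grip": 255, "dp": [0, 0, 0], "turn": 0}]'

```text
t: 15.45
tool_pos: [0.471, -0.019, 0.0677]
orientation: [[0.994, -0.01, 0.113], [-0.113, 0.0, 0.994], [-0.01, -1.0, -0.001]]
force: [-2.6, 3.9, -28.0]
opening: 0.0097
```

Beige is caught: it stops dead at 28 N. I'll ease off, release and go to red.

Emit:
move_arm --increments '[{"grip": 255, "dp": [0, 0.25, 0], "turn": 0}, {"grip": 160, "dp": [0, 0, 0], "turn": 0}, {"grip": 100, "dp": [0, 0, 0], "turn": 0}, {"grip": 90, "dp": [0, 0, 0], "turn": 0}, {"grip": 90, "dp": [0, -2, 0], "turn": 0}, {"grip": 90, "dp": [0, -4, 0], "turn": 0}, {"grip": 90, "dp": [0, -4, 0], "turn": 0}, {"grip": 90, "dp": [0, 0, 0], "turn": -3.8}, {"grip": 90, "dp": [0, 0, 0], "turn": -3.8}, {"grip": 90, "dp": [0, 0, 0], "turn": 0}]' --newtons 30

```text
t: 16.45
tool_pos: [0.4765, -0.0197, 0.1684]
orientation: [[1.0, 0.001, -0.019], [0.019, -0.0, 1.0], [0.001, -1.0, -0.0]]
force: [0.2, -0.8, -0.2]
opening: 0.0551
```

Emit:
move_arm --increments '[{"grip": 90, "dp": [0.6, 0, -4.1], "turn": 0}, {"grip": 90, "dp": [0.6, 0, -4.1], "turn": 0}, {"grip": 90, "dp": [0.6, 0, -4.1], "turn": 0}, {"grip": 90, "dp": [0.6, 0, -4.1], "turn": 0}, {"grip": 90, "dp": [0.6, 0, -4.1], "turn": 0}, {"grip": 90, "dp": [0.6, 0, -4.1], "turn": 0}, {"grip": 90, "dp": [0, 0, 0], "turn": 0}, {"grip": 90, "dp": [0, 0, 0], "turn": 0}]'

```text
t: 17.25
tool_pos: [0.5163, -0.2655, 0.1672]
orientation: [[1.0, -0.001, -0.015], [0.015, 0.001, 1.0], [-0.001, -1.0, 0.001]]
force: [0.2, 0.7, 0.2]
opening: 0.0547
```

Run:
```python
from h import *
s=robot.capture("side")[:,:,::-1];p=robot.read_state()['tool_pos'];print(p,robot.read_state()['orientation'])
a=np.clip(s[130:270,270:410].astype(float)*1.6+10,0,255).astype('uint8')
cv2.imwrite("pics/s7.png",cv2.resize(a,None,fx=4.2,fy=4.2,interpolation=cv2.INTER_CUBIC))
```

```text
[ 0.516552   -0.26414947  0.16740947] [[ 9.99855516e-01 -5.95092342e-04 -1.69880105e-02]
 [ 1.69885921e-02  9.86339352e-04  9.99855197e-01]
 [-5.78250227e-04 -9.99999336e-01  9.96306623e-04]]
```

View pics/s7.png

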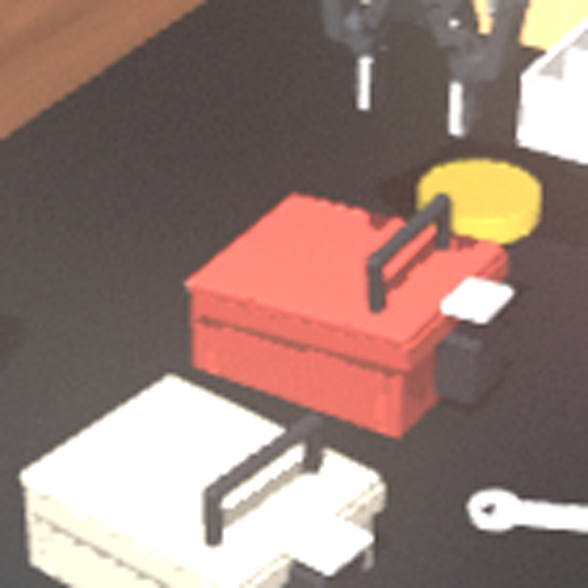

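The fingers are lined up with the red bar. Its lid shows a wedge gap, so it is probably loose; beige now lies flat. I'll use the same approach.

Emit:
move_arm --increments '[{"grip": 90, "dp": [0.1, 2, 0], "turn": 0}, {"grip": 90, "dp": [0, 2, 0], "turn": 0}, {"grip": 90, "dp": [0, 2, 0], "turn": 0}, {"grip": 90, "dp": [0, 1, 0], "turn": 0}, {"grip": 90, "dp": [0, 0.8, 0], "turn": 0}]'

```text
t: 17.8
tool_pos: [0.5178, -0.2635, 0.0894]
orientation: [[1.0, -0.0, -0.019], [0.019, 0.001, 1.0], [-0.0, -1.0, 0.001]]
force: [-0.8, -0.2, -0.5]
opening: 0.0555
```

Emit:
move_arm --increments '[{"grip": 90, "dp": [0, 0.6, 0], "turn": 0}, {"grip": 90, "dp": [0, 0.6, 0], "turn": 0}, {"grip": 90, "dp": [0, 0.4, 0], "turn": 0}, {"grip": 90, "dp": [0, 0, 0], "turn": 0}]'

```text
t: 18.2
tool_pos: [0.5176, -0.2648, 0.0736]
orientation: [[1.0, -0.0, -0.018], [0.018, 0.0, 1.0], [-0.0, -1.0, 0.0]]
force: [-0.2, 0.1, 0.4]
opening: 0.0551
```

Emit:
move_arm --increments '[{"grip": 170, "dp": [0, 0, 0], "turn": 0}, {"grip": 205, "dp": [0, 0, 0], "turn": 0}, {"grip": 205, "dp": [0, 0, 0], "turn": 0}, {"grip": 205, "dp": [0, 0, 0], "turn": 0}]'

```text
t: 18.6
tool_pos: [0.5178, -0.2649, 0.074]
orientation: [[1.0, 0.0, -0.018], [0.018, -0.0, 1.0], [0.0, -1.0, -0.0]]
force: [0.4, -0.1, -0.2]
opening: 0.0169
```

Emit:
move_arm --increments '[{"grip": 212, "dp": [0, 0, 0], "turn": 0}, {"grip": 216, "dp": [0, 0, 0], "turn": 0}, {"grip": 220, "dp": [0, -0.1, 0], "turn": 0}, {"grip": 255, "dp": [0, -0.1, 0], "turn": 0}, {"grip": 255, "dp": [0, -0.1, 0], "turn": 0}]' --newtons 30

```text
t: 19.1
tool_pos: [0.5177, -0.2649, 0.0767]
orientation: [[1.0, -0.0, -0.018], [0.018, 0.0, 1.0], [-0.0, -1.0, 0.0]]
force: [-0.6, -1.5, -2.8]
opening: 0.0109
```

Gripped, with little force. Now the tug.

Emit:
move_arm --increments '[{"grip": 255, "dp": [0.1, -0.2, 0], "turn": 0}, {"grip": 255, "dp": [0.1, -0.2, 0], "turn": 0}, {"grip": 255, "dp": [0, 0, 0], "turn": 0}]'

```text
t: 19.4
tool_pos: [0.5196, -0.2649, 0.081]
orientation: [[1.0, -0.0, -0.018], [0.018, -0.0, 1.0], [-0.0, -1.0, -0.0]]
force: [-3.4, 0.6, -1.2]
opening: 0.0108
```

Emit:
move_arm --increments '[{"grip": 255, "dp": [0.2, -0.4, 0], "turn": 0}, {"grip": 255, "dp": [0.2, -0.4, 0], "turn": 0}, {"grip": 255, "dp": [0.2, -0.4, 0], "turn": 0}, {"grip": 255, "dp": [0.2, -0.4, 0], "turn": 0}, {"grip": 255, "dp": [0.2, -0.4, 0], "turn": 0}, {"grip": 255, "dp": [0.2, -0.4, 0], "turn": 0}, {"grip": 255, "dp": [0, 0, 0], "turn": 0}]'

```text
t: 20.1
tool_pos: [0.5341, -0.2648, 0.1057]
orientation: [[1.0, 0.004, -0.019], [0.019, -0.001, 1.0], [0.004, -1.0, -0.001]]
force: [4.5, -2.9, -7.1]
opening: 0.0109
```

Run:
```python
from h import *
s=robot.capture("side")[:,:,::-1];p=robot.read_state()['tool_pos'];print(p,robot.read_state()['force'])
a=np.clip(s[130:270,270:410].astype(float)*1.6+10,0,255).astype('uint8')
cv2.imwrite("pics/s8.png",cv2.resize(a,None,fx=4.2,fy=4.2,interpolation=cv2.INTER_CUBIC))
```

```text
[ 0.53384615 -0.26479504  0.10550522] [ 4.66166137 -3.27321133 -6.15542109]
```

View pics/s8.png

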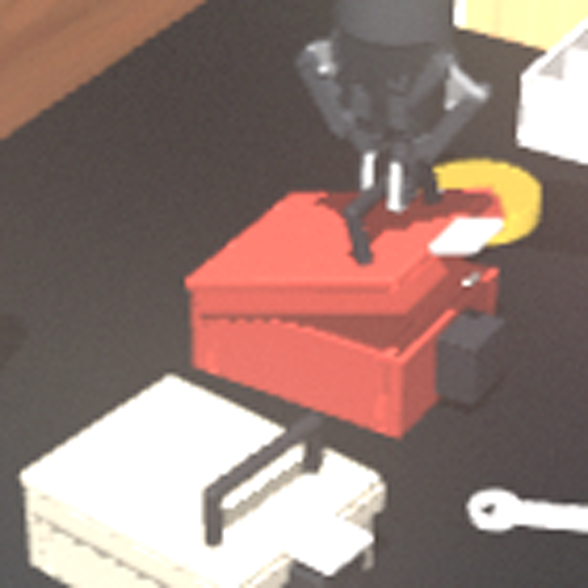

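Red is loose and has come up about 3 cm. I'll push it down.

Emit:
move_arm --increments '[{"grip": 255, "dp": [-0.1, 0.5, 0], "turn": 0}, {"grip": 255, "dp": [-0.25, 0.5, 0], "turn": 0}, {"grip": 255, "dp": [-0.25, 0.5, 0], "turn": 0}, {"grip": 255, "dp": [-0.25, 0.5, 0], "turn": 0}, {"grip": 255, "dp": [-0.25, 0.5, 0], "turn": 0}, {"grip": 255, "dp": [-0.2, 0.5, 0], "turn": 0}, {"grip": 255, "dp": [0, 0, 0], "turn": 0}]' --newtons 60

```text
t: 20.85
tool_pos: [0.5166, -0.2649, 0.0743]
orientation: [[1.0, -0.003, -0.017], [0.017, 0.0, 1.0], [-0.003, -1.0, 0.0]]
force: [-5.7, -1.5, 1.5]
opening: 0.0098
```

Emit:
move_arm --increments '[{"grip": 255, "dp": [-0.1, 0.2, 0], "turn": 0}, {"grip": 255, "dp": [-0.1, 0.2, 0], "turn": 0}, {"grip": 255, "dp": [0, 0, 0], "turn": 0}]'

```text
t: 21.15
tool_pos: [0.5158, -0.265, 0.0721]
orientation: [[1.0, -0.001, -0.018], [0.018, -0.001, 1.0], [-0.001, -1.0, -0.001]]
force: [-8.9, -0.1, 14.9]
opening: 0.0096
```

Emit:
move_arm --increments '[{"grip": 255, "dp": [-0.1, 0.2, 0], "turn": 0}, {"grip": 255, "dp": [-0.05, 0.2, 0], "turn": 0}, {"grip": 255, "dp": [0, 0, 0], "turn": 0}]'

```text
t: 21.45
tool_pos: [0.514, -0.2649, 0.0673]
orientation: [[1.0, -0.001, -0.018], [0.018, -0.0, 1.0], [-0.001, -1.0, -0.0]]
force: [-6.1, -1.2, 4.8]
opening: 0.0105
```

Emit:
move_arm --increments '[{"grip": 255, "dp": [-0.1, 0.2, 0], "turn": 0}, {"grip": 255, "dp": [0, 0.1, 0], "turn": 0}, {"grip": 255, "dp": [0, 0, 0], "turn": 0}]'

```text
t: 21.75
tool_pos: [0.5133, -0.265, 0.0648]
orientation: [[1.0, -0.001, -0.018], [0.018, -0.0, 1.0], [-0.001, -1.0, -0.0]]
force: [-6.7, 0.0, 12.4]
opening: 0.0096
```

Emit:
move_arm --increments '[{"grip": 255, "dp": [0, 0.1, 0], "turn": 0}, {"grip": 255, "dp": [0, 0, 0], "turn": 0}]'

```text
t: 21.95
tool_pos: [0.5133, -0.265, 0.0646]
orientation: [[1.0, -0.001, -0.018], [0.018, -0.001, 1.0], [-0.001, -1.0, -0.001]]
force: [-9.5, 1.1, 21.3]
opening: 0.0096
```

Hard stop. Tug to confirm.

Emit:
move_arm --increments '[{"grip": 255, "dp": [0.1, -0.2, 0], "turn": 0}, {"grip": 255, "dp": [0.05, -0.2, 0], "turn": 0}, {"grip": 255, "dp": [0, -0.1, 0], "turn": 0}, {"grip": 255, "dp": [0, 0, 0], "turn": 0}]'

```text
t: 22.35
tool_pos: [0.514, -0.2649, 0.0673]
orientation: [[1.0, -0.003, -0.018], [0.018, 0.0, 1.0], [-0.003, -1.0, 0.0]]
force: [-6.3, -1.5, -0.8]
opening: 0.0098
```

Emit:
move_arm --increments '[{"grip": 255, "dp": [0, -0.12, 0], "turn": 0}, {"grip": 255, "dp": [0, 0, 0], "turn": 0}]'

```text
t: 22.55
tool_pos: [0.5141, -0.2648, 0.0677]
orientation: [[1.0, -0.003, -0.018], [0.018, 0.001, 1.0], [-0.003, -1.0, 0.001]]
force: [-3.8, -3.4, -16.4]
opening: 0.0097
```

Red is caught: it stopped dead at 16 N. Release and back off.

Emit:
move_arm --increments '[{"grip": 255, "dp": [0, 0.2, 0], "turn": 0}, {"grip": 160, "dp": [0, 0, 0], "turn": 0}, {"grip": 100, "dp": [0, 0, 0], "turn": 0}, {"grip": 90, "dp": [0, 0, 0], "turn": 0}, {"grip": 90, "dp": [0, -2, 0], "turn": 0}, {"grip": 90, "dp": [0, -4, 0], "turn": 0}, {"grip": 90, "dp": [0, -4, 0], "turn": 0}, {"grip": 90, "dp": [0, -4, 0], "turn": 0}, {"grip": 90, "dp": [0, -3, 0], "turn": 0}, {"grip": 90, "dp": [0, 0, 0], "turn": 0}, {"grip": 90, "dp": [0, 0, 0], "turn": 0}]' --newtons 30

```text
t: 23.65
tool_pos: [0.5165, -0.2647, 0.2379]
orientation: [[1.0, 0.002, -0.019], [0.019, -0.001, 1.0], [0.002, -1.0, -0.001]]
force: [0.2, 0.2, 0.1]
opening: 0.055
```

Run:
```python
from h import *
s=robot.capture("side")[:,:,::-1];r=robot.read_state();print(r['t'],r['tool_pos'],r['force'])
cv2.imwrite("pics/s9.png",cv2.resize(s[130:350,150:440],None,fx=2.7,fy=2.7,interpolation=cv2.INTER_CUBIC))
```

```text
23.7 [ 0.51576481 -0.26462531  0.23679045] [-1.06627318  0.17785335 -0.55613189]
```

View pics/s9.png

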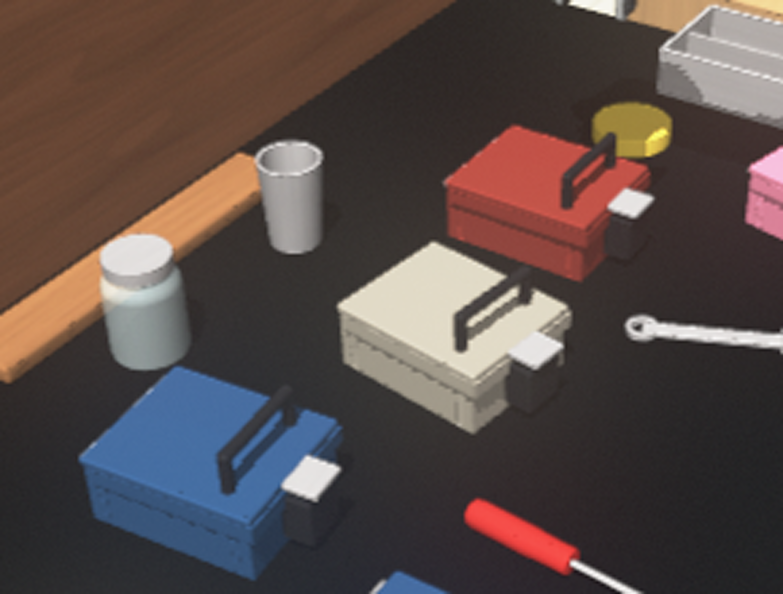

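All three lids lie flat and the bystanders have not moved. My first closing on blue touched the bar from above, so I'll check that its lid was not up beforehand by comparing the first and last pictures.

Run:
```python
from h import *
a=cv2.imread("pics/side0.png");b=robot.capture("side")[:,:,::-1]
def sh(x0,y0,x1,y1):
    f=lambda i:cv2.cvtColor(np.ascontiguousarray(i[y0:y1,x0:x1]),cv2.COLOR_BGR2GRAY).astype(np.float32)
    return cv2.phaseCorrelate(f(a),f(b),cv2.createHanningWindow((x1-x0,y1-y0),cv2.CV_32F))
print("blue handle",sh(222,268,282,322));print("beige handle",sh(308,218,368,272));print("red handle",sh(345,168,400,214));print("jar",sh(180,210,230,275))
```

```text
blue handle ((-0.023175133990488206, -0.0006262854307763632), 0.9785337286230958)
beige handle ((0.6392797857302952, 3.4226927049278792), 0.9154672237090122)
red handle ((0.5240129269513432, 3.2156787402528337), 0.8008945955170526)
jar ((0.005287988154893952, 0.03823686231098122), 0.9963369019826254)
```

The blue handle is exactly where it began (0.0 px), so that lid was caught all along. Beige and red went down 3 px, about 9 mm, as expected.

```bash
python3 -c "
from bench import robot
print(robot.job_done())"
```

```text
the job is handed in; nothing more can be done
None
```

The job is handed in, and all three lids should be caught shut and let go. I worked in the order blue, beige, red and finished at about 24 s of the 64 s.

- **Blue:** it stopped dead after about 2 mm of lift, with the pull rising to 21 N, so it was already caught.
- **Beige:** it was loose. I lifted it about 3 cm and pushed it back until it snapped in. A second tug stopped dead at 28 N.
- **Red:** it was also loose. I lifted it about 3 cm and pushed it back until it snapped in. A second tug stopped dead at 16 N.

**What went wrong:** my first grasp on blue closed on top of the bar and pressed it with about 17 N before the tug, which the task asked me not to do. The visible finger tips sat about 22 mm above the reported TCP, so I had not gone low enough. I corrected the height for that and every later grasp.

**Last checks:** comparing the first and last pictures, the blue handle moved 0.0 px, so the press changed nothing. The beige and red handles dropped about 3 px, the expected 9 mm. The jar moved 0.0 px, and the tumbler and tape measure look unmoved. The bowl was outside the last picture I viewed, but the arm never went near it. The gripper ended clear of everything, with no force on it.

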